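# Index the tall pot under the filling spout

## Robot

A 7-joint arm with a two-finger parallel gripper is mounted at the origin on the work surface. World frame = base frame: x ahead of the robot, y to its left, z up, the work surface at z = 0. Lengths are in m, angles in degrees, forces in N, time in s.
With the tool pointing down it reaches from about 0.425 to 0.875 m from the base axis. Payload 4.7 kg.
Tool frame: the origin (TCP) lies at the very end of the fingers, on their centre line; the grasp point (between the pads) lies 19 mm behind it; z points along the fingers, y is the line along which they close (so a half turn about z gives the same grasp; the last joint's range is limited). The gripper opens to 87 mm and grips with 3 to 60 N. Pads are 19 mm wide; open, the fingers measure 117 mm over their backs; the gripper's body (75 mm by 190 mm) begins 51 mm behind the grasp point.
Start: joints at [64.635, 18.392, -4.016, 83.108, 1.295, 78.541, -3.26], TCP at [0.287, -0.583, 0.223] pointing down, gripper open.
Joint ranges: [-163.93, 163.93], [-17.29, 119.83], [-79.2, 71.16], [3.27, 140.29], [-89.18, 269.18], [5.43, 117.66], [-154.24, 154.24]. Speed limits (degrees/s): [147.25, 147.25, 180, 180, 180, 180, 180].

## Interface

Orientations are given as [roll, pitch, yaw] about the fixed x, y, z axes, in that order (R = Rz(yaw) Ry(pitch) Rx(roll)).
In Python, from cell import telemetry, cams, env gives the robot as it stands.
- The arm moves only by the tool arm_command, never from a script. Its argument "series" is text: rows parted by semicolons, each of 5 numbers parted by spaces: the shift along the tool's x, y, z in mm, then the turn about the tool's z in rad, then the closure in counts, from 0 (fully open) to 255 (shut). A call has 1 to 20 rows; each row shifts and turns the commanded pose from where the row before left it, along the tool's axes as they then stand; what a row does not reach is not made up. A row lasts 1/12 s, in which the tool goes at most 41.7 mm and 7.16 degrees, less where a joint would pass 70% of its speed; a pose out of reach is approached as far as the arm can. A call is refused whole if a number of a shift passes 41.7 or a number of a turn 0.125, either way. A call with a gripper value outside its range is refused whole. The fingers move at their own pace and stop on an object; "squeeze" is the grip in N (left out, the last holds). Time passes only in rows, so rows that do not move let the fingers close. It gives the time, the measured TCP pose, the force, the opening and the grip force at its end, in the units of the state.
- telemetry.get_obs(): the state, without advancing time (a new reading comes with each control period).
- cams.read_camera(name): name is "scene" or "top"; returns the picture (400x640x3 uint8, blue, green, red); there is no depth.
- cams.calibration(name): a dict with "K" (3x3 intrinsics, pixels), "dist" ([k1, k2, p1, p2, k3] as OpenCV has them; the pictures are not rectified), "origin" and "rotation" of the camera in the world. Camera axes: x right, y down, z forward; pixel columns grow to the right and rows downward; lengths in m; the calibration is good to about 2 mm. A picture is of the moment at which its call begins. calibration takes no time and is no camera call.
- env.sign_off(): hands the job in; it is judged then, once.
The state is a dict: "time_s": time; "qpos": joint angles; "joint_velocities": joint speeds; "effort": joint torques, N m; "tool_pos": TCP position; "tool_rot": TCP orientation; "force": force on the tool from outside, world axes, zero at the start; "wrist_torque": the same for the moment, N m; "grip_width": finger opening in m; "grasp_force": force on a finger pad.
Only numpy, scipy, OpenCV 4.12 (cv2) and the standard library are available. Lean on these libraries where they do the work, as an engineer would, in place of code of your own. Each camera call takes 0.05 s, during which the arm holds its last target. There are 200 camera calls.

## Task

Bring the one tall paint pot under the filling spout of the turntable and leave the table locked there. Pull the spring collar up along its slanted stem and turn it so that it stays parked up, work the ratchet lever through as many full strokes as it takes, then turn the collar back so that its pin drops fully home again and let go. Move the turntable by the lever only: do not touch the pots or the turntable, and leave the things standing around the machine where they are.

Things in the scene. Friction and masses are not known exactly. Their poses are not given: they have to be found in the camera images.
- hub (a point): Centre of the filling turntable: a notched aluminium disc 270 mm across on a round grey base, vertical axis here, point on the disc's upper face, 64 mm above the work surface. Its axes are the fixed frame of the machine (z up); bearings below are counter-clockwise from its x axis, seen from above. 8 cups 45 degrees apart (bearings 0, 45, 90 ...) at radius 85 mm, each with a 14 mm high rim.
- turntable (a joint): Turn of the disc about its vertical axis, rad, counter-clockwise from above; 0 at the start, with the cups at the bearings given. One full lever stroke advances it by 0.785 (one cup). It is stiff (0.4 N m), does not run on, and the lever cannot turn it back.
- nozzle (a point): Lower end of the fixed filling nozzle, at bearing 315 degrees and radius 85 mm, 192 mm above the work surface. It hangs from a 30 mm wide arm, top at 325 mm, whose column (22 mm thick) stands at bearing 315, radius 175 mm.
- spout (a point): The place under the spout: a point 50 mm above the floor of the cup that stands under the nozzle, bearing 315 degrees and radius 85 mm. The centre of the tall pot should get here.
- tall_pot_center (a point): Centre of the one tall pot: a white open cylinder, 45 mm across, 100 mm high, upright in a cup (floor of the cup 64 mm above the work surface, so its top is at 164 mm). It starts two, three or four cups short of the spout (bearing 225, 180 or 135 degrees).
- pot_a_center (a point): Centre of a short white pot, 45 mm across, 55 mm high, in another cup.
- pot_b_center (a point): Another short pot, the same.
- pot_c_center (a point): Another short pot, the same.
- pot_d_center (a point): Another short pot, the same.
- lever_grip (a point): Middle of the lever's black handle: an upright round grip 22 mm in diameter, 75 mm high (90 to 165 mm above the work surface), this point on its axis 127 mm up. It stands 175 mm from the hub, on the end of a flat arm that swings under the disc about the same vertical axis.
- lever (a joint): Swing of the lever, rad, counter-clockwise from above: 0 at its back stop (bearing 110 degrees), 0.87 at its forward stop (bearing 160). Starts at 0.42 to 0.72, moves easily (1 N at the handle, 3 N when driving), stays where left. The pawl catches the next tooth once the lever is back below 0.06; from there a push right to the forward stop advances the disc one cup, unless the pin is in.
- collar_grip (a point): On the axis of the dark knurled collar of the locking pin, a round grip 34 mm in diameter: 30 mm of it lie below and 22 mm above this point (38 mm rim on the top 6 mm). Its z axis is the stem's axis, up and outward from the hub, slanted 32 degrees from vertical, at bearing 247.5 degrees. Home: 141 mm above the work surface, 162 mm from the hub. A ledge block below it begins 27 mm down the axis when home.
- plunger (a joint): Slide of the collar and its pin along the slanted stem, m: 0 fully home (pin in a notch of the disc: locked), up to 0.020 pulled out. A spring pushes it home with 7.5 N (at 0) to 12.5 N. With the collar turned more than 0.3 rad it rests on the ledge at 0.015 (parked, disc free). It drops home only when a notch faces the pin, as it does after every completed stroke.
- collar (a joint): Turn of the collar about its own z axis (counter-clockwise when looking down on its upper end), rad: 0 as locked, at most 1.15; it can turn only when pulled out by more than 0.015, stays where it is left, and drops home when turned back to below 0.1.
- brush_jar: Bystander: green glass jar with brushes, 68 mm across, 100 mm high (brushes up to 190 mm), origin under its centre; it stands about 0.29 m from the hub on the robot's side of the lever.
- water_jar: Bystander: clear glass jar with a lid, 72 mm across, 110 mm high, origin under its centre.
- paint_box: Bystander: cardboard box 120 x 180 x 50 mm, origin under its centre.

How it is judged:
By the outcome, as a careful person would: the job done as asked, in the order asked, and still so for the second after the job is handed in, with the robot touching nothing.
It also fails if it takes over 72 s, if anything falls off the work surface, if the arm or the gripper's body presses on something with over 40 N, if the wrist force passes 120 N, or if a joint passes its speed limit or range.

## Working session

There is one attempt and no reset: what is moved stays moved. The work goes in short steps, Python scripts to look and compute and a tool call to move; the robot and the scene stay as the last step left them, time stands still between calls to the robot, and variables do not carry over. Pictures are saved under pics/ and viewed, at most 10 in all, crops included, and the job is handed in when it is done.

Besides the shell and the picture viewer there is one more tool, called after ">>>" by a JSON object that holds its "name" and its "arguments". arm_command: Moves the arm, as the interface text tells. Its arguments: {"type":"object","properties":{"series":{"type":"string"},"squeeze":{"type":"number"}},"required":["series"]}

```bash
mkdir -p pics; ls
python3 - <<'E'
from cell import telemetry,cams
import cv2
for n in("scene","top"):
    cv2.imwrite(f"pics/{n}0.png",cams.read_camera(n)); c=cams.calibration(n); print(n,c)
print(telemetry.get_obs())
E
```

```text
pics
scene {'K': array([[439.13748799,   0.        , 320.3668323 ],
       [  0.        , 439.13748799, 189.39904418],
       [  0.        ,   0.        ,   1.        ]]), 'dist': array([0.00108682, 0.        , 0.        , 0.        , 0.        ]), 'origin': array([1.52738894, 0.00332682, 1.01072144]), 'rotation': array([-132.6106429 ,    1.17882959,   85.58064105])}
top {'K': array([[467.36780514,   0.        , 319.36403152],
       [  0.        , 467.36780514, 195.60949648],
       [  0.        ,   0.        ,   1.        ]]), 'dist': array([-0.10103582,  0.        ,  0.        ,  0.        ,  0.        ]), 'origin': array([0.34584177, 0.05764783, 1.47322219]), 'rotation': array([-171.73798258,    0.58604411,  -91.52170646])}
{'time_s': 0.1, 'qpos': array([64.63632534, 18.43384157, -4.01657709, 83.16725412,  1.29530985,
       78.5417334 , -3.26048441]), 'joint_velocities': array([-0.06663546, -0.0749429 ,  0.04793738, -0.1104636 ,  0.00325293,
        0.01987104,  0.03204105]), 'effort': array([-3.61981001e-04, -4.92569625e+01, -4.05652514e-01, -3.13396382e+01,
       -6.40357006e-02,  3.95244663e-02,  5.80445635e-05]), 'tool_pos': array([ 0.2864345 , -0.58293357,  0.22158781]), 'tool_rot': array([-1.79902425e+02,  5.46392651e-03,  2.61738289e+01]), 'force': array([-0.28412877,  0.17545619,  0.19396042]), 'wrist_torque': array([0.01455627, 0.06805773, 0.02092535]), 'grasp_force': 0.0, 'grip_width': 0.08713415107414216}
```

View pics/scene0.png

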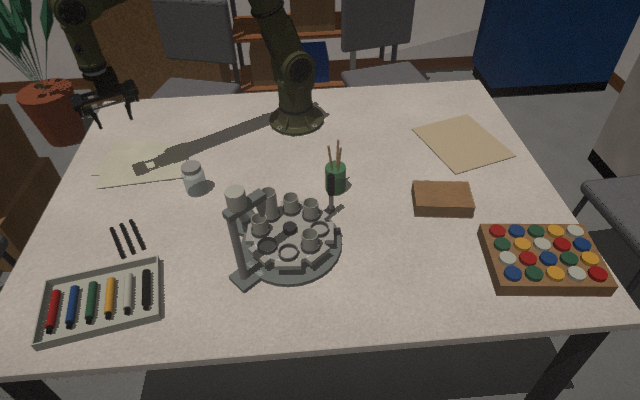

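View pics/top0.png

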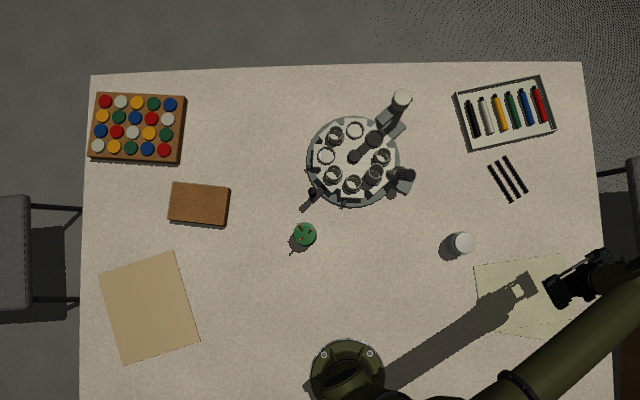

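Scene view: the turntable is at about (288,238), spout column at (238,240), lever handle near (331,190), brush jar (336,178). Top view: disc at about (353,160), lever handle (313,192), collar (403,176), spout (400,97). I'll enlarge both.

Run:
```python
import cv2
a=cv2.imread("pics/top0.png")[85:235,285:435]; cv2.imwrite("pics/topc.png",cv2.convertScaleAbs(cv2.resize(a,None,fx=4,fy=4,interpolation=2),alpha=1.4))
a=cv2.imread("pics/scene0.png")[150:300,180:360]; cv2.imwrite("pics/scenec.png",cv2.convertScaleAbs(cv2.resize(a,None,fx=4,fy=4,interpolation=2),alpha=1.4))
```

```text
(no output)
```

View pics/topc.png

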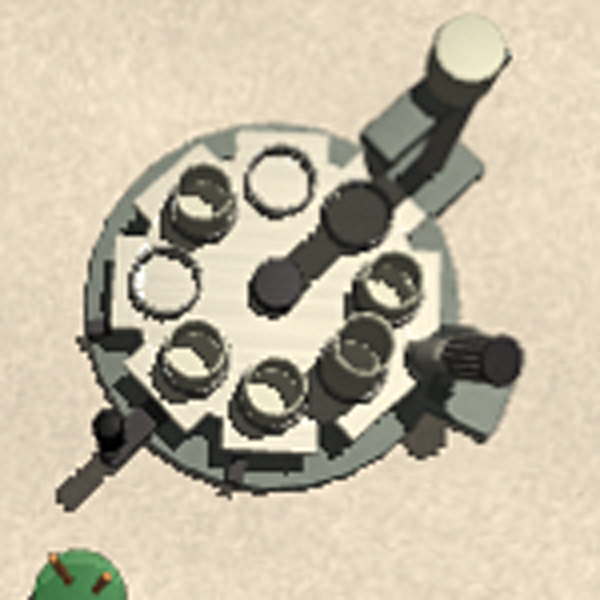

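View pics/scenec.png

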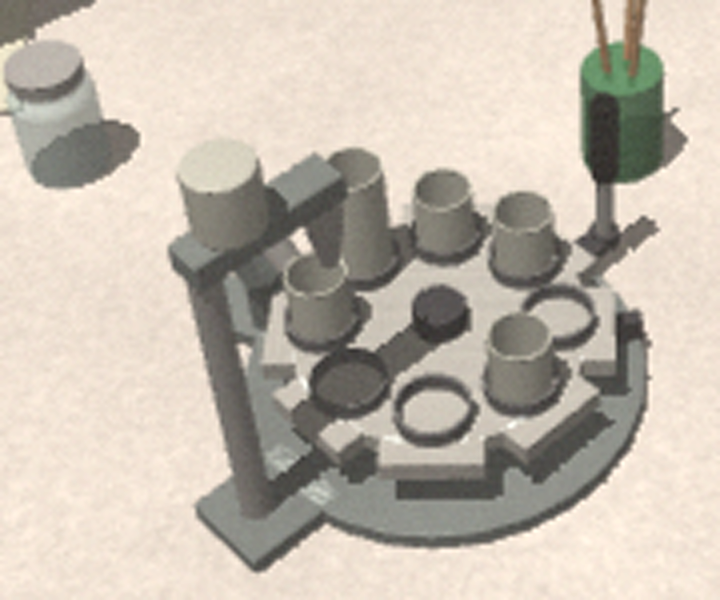

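The top crop shows the collar at (500,355), lever grip top at (107,422), empty cups at (280,180) and (165,283), and the tall pot at lower right (365,342). The tall pot is two cups short of the spout. Next I fit the hub pose.

```bash
cat > h.py <<'E'
import numpy as np,cv2
from scipy.spatial.transform import Rotation as R
from scipy.optimize import least_squares
from cell import cams,telemetry
C={n:cams.calibration(n) for n in("scene","top")}
def proj(n,P):
    c=C[n]; Rt=R.from_euler('xyz',c['rotation'],degrees=True).as_matrix().T
    return cv2.projectPoints(np.atleast_2d(P).astype(float),cv2.Rodrigues(Rt)[0],-Rt@c['origin'],c['K'],c['dist'])[0][:,0]
def loc(p,r,b,z):
    a=p[2]+np.radians(b); return np.array([p[0]+r*np.cos(a),p[1]+r*np.sin(a),z])
E
python3 - <<'E'
from h import *
T=[(0,.078,280,180),(90,.078,165,283),(45,.119,205,188),(135,.119,200,345),(180,.119,277,382),(270,.119,393,280),(225,.164,365,342)]
S=[(225,.164,353,165),(180,.119,443,183),(135,.119,524,207),(45,.119,521,333),(270,.119,316,272),(90,.078,560,315),(0,.078,435,408)]
T=[(b,z,285+u/4,85+v/4) for b,z,u,v in T];S=[(b,z,180+u/4,150+v/4) for b,z,u,v in S]
def f(p,D={"top":T,"scene":S}):
    return np.concatenate([(proj(n,[loc(p,.085,b,z) for b,z,_,_ in D[n]])-[[u,v] for _,_,u,v in D[n]]).ravel() for n in D])
for D in({"top":T,"scene":S},{"top":T},{"scene":S}):
    s=min((least_squares(f,[.65,0,y],kwargs=dict(D=D)) for y in(0,1.5,3,-1.5)),key=lambda s:s.cost)
    print(s.x,np.degrees(s.x[2]),s.cost); 
    if len(D)==2: p=s.x; print(s.fun.round(1))
def g(q): # lever angle
    P=[loc(p,.175,110+np.degrees(q[0]),.165),loc(p,.175,110+np.degrees(q[0]),.165)]
    return np.r_[proj("top",P[0])[0]-[285+107/4,85+422/4],proj("scene",P[1])[0]-[180+604/4,150+100/4]]
s=least_squares(g,[.5]);print("lever",s.x,s.fun)
np.save("p.npy",p)
for n,P in dict(lev0=loc(p,.175,110,.127),lev1=loc(p,.175,160,.127),now=loc(p,.175,110+np.degrees(s.x[0]),.127),col=loc(p,.162,247.5,.141),spoutcol=loc(p,.175,315,.3)).items(): print(n,P.round(3),proj("top",P)[0],proj("scene",P)[0])
q=np.degrees(p[2])+247.5;print("collar bearing world",q)
# brush jar, water jar bases approx from lid in top view
def ray(n,u,v,z):
    s=least_squares(lambda w:proj(n,[w[0],w[1],z])[0]-[u,v],[.5,0]);return s.x
print("brush",ray("top",305,234,.1),"water",ray("top",463,243,.11))
E
```

```text
[ 0.6676776  -0.03968381 -0.07795626] -4.466564418244158 16.58079259407842
[-0.8 -0.7 -1.  -1.  -1.6  0.5 -2.3  0.6 -1.5  0.7 -0.8 -0.6 -1.2  0.4
 -1.3  0.5 -1.1  1.2 -1.2  0.8 -1.2  0.3 -1.1  0.2 -1.4 -1.5 -1.4 -1.3]
[ 0.66761635 -0.04351778 -0.0747194 ] -4.281106391217396 2.238198976645222
[ 0.66798976 -0.03624338 -0.08324544] -4.769612464876496 3.0289957116422688
lever [0.46265638] [-1.09373853  0.32656273 -0.85429264  0.20601072]
lev0 [0.621 0.129 0.127] [297.31219251 169.53726766] [345.79911493 200.09496421]
lev1 [0.508 0.033 0.127] [331.18844905 206.62583758] [310.28658593 176.90477785]
now [0.55  0.09  0.127] [311.03000303 192.83244011] [330.2152429  184.78630823]
col [ 0.594 -0.184  0.141] [404.97322541 174.61562638] [236.86489462 197.63708631]
spoutcol [ 0.781 -0.173  0.3  ] [406.82502661  93.73756097] [226.53454504 203.21071647]
collar bearing world 243.03343558175584
brush [0.43283074 0.11159768] water [ 0.39220532 -0.3502008 ]
```

Hub is at about (0.668,-0.040), yaw -4.4°, lever at about 0.46 rad, with two strokes needed. The tool can only point down, so I'll grip the collar with the pads closing tangentially. First I go above it.

>>> {"name": "arm_command", "arguments": {"series": "25 -12.3 0 0 0;25 -12.3 0 0 0;25 -12.3 0 0 0;25 -12.3 0 0 0;25 -12.3 0 0 0;25 -12.3 0 0 0;25 -12.3 0 0 0;25 -12.3 0 0 0;25 -12.3 0 0 0;25 -12.3 0 0 0;25 -12.3 0 0 0;25 -12.3 0 0 0;25 -12.3 0 0 0;25 -12.3 0 0 0;25 -12.3 0 0 0;25 -12.3 0 0 0;25 -12.3 0 0 0;25 -12.3 0 0 0;0 0 0 0 0;0 0 0 0 0", "squeeze": 45}}

```text
time_s: 1.77
tool_pos: [0.5935, -0.1836, 0.2219]
tool_rot: [-179.9, 0.0, 26.4]
force: [-0.2, -0.7, 0.5]
grip_width: 0.0869
grasp_force: 0.0
```

>>> {"name": "arm_command", "arguments": {"series": "0 0 0 -0.104 0;0 0 0 -0.104 0;0 0 0 -0.104 0;0 0 0 -0.104 0;0 0 0 0 0;0 0 0 0 0"}}

```text
time_s: 2.27
tool_pos: [0.5921, -0.1876, 0.2223]
tool_rot: [-180.0, 0.1, 49.7]
force: [-0.3, -0.5, 0.1]
grip_width: 0.0872
grasp_force: 0.0
```

```bash
cat >> h.py <<'E'
p=np.array([.668,-.040,np.radians(-4.4)])
def go(target):
    o=telemetry.get_obs(); psi=np.radians(o['tool_rot'][2]); d=(np.array(target)-o['tool_pos'])*1000
    print('t',o['time_s'],'pos',o['tool_pos'].round(4),'rot',o['tool_rot'].round(1),'F',o['force'].round(1),'w',round(o['grip_width'],4))
    print('local',round(d[0]*np.cos(psi)+d[1]*np.sin(psi),1),round(d[0]*np.sin(psi)-d[1]*np.cos(psi),1),round(-d[2],1))
E
python3 - <<'E'
from h import *
c=loc(p,.162,247.5,.122);print(c);go(c)
for n,o in(("scene",(170,120)),("top",(330,100))):
    a=cams.read_camera(n)[o[1]:o[1]+130,o[0]:o[0]+130]
    cv2.imwrite(f"pics/{n}1.png",cv2.convertScaleAbs(cv2.resize(a,None,fx=4,fy=4,interpolation=2),alpha=1.6))
a=np.hstack([cv2.imread(f"pics/{n}1.png") for n in("scene","top")]);cv2.imwrite("pics/b1.png",cv2.resize(a,(800,400)))
E
```

```text
[ 0.59470558 -0.1844712   0.122     ]
t 2.2667 pos [ 0.5921 -0.1876  0.2223] rot [-1.80e+02  1.00e-01  4.97e+01] F [-0.3 -0.5  0.1] w 0.0872
local 4.1 -0.0 100.3
```

View pics/b1.png

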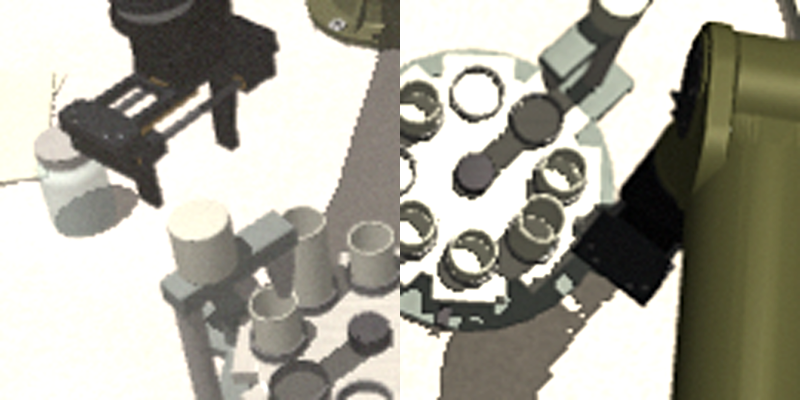

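The gripper hovers just outboard of the disc, clear of the pots and spout. I descend around the collar.

>>> {"name": "arm_command", "arguments": {"series": "2 0 12 0 0;2 0 12 0 0;0 0 12 0 0;0 0 12 0 0;0 0 12 0 0;0 0 12 0 0;0 0 10 0 0;0 0 8 0 0;0 0 6 0 0;0 0 4 0 0;0 0 0 0 0;0 0 0 0 0"}}

```text
time_s: 3.37
tool_pos: [0.5957, -0.1832, 0.1228]
tool_rot: [180.0, -0.0, 50.0]
force: [0.5, -0.7, 0.4]
grip_width: 0.0871
grasp_force: 0.0
```

Run:
```python
from h import *
go(loc(p,.162,247.5,.122))
```

```text
t 3.3667 pos [ 0.5957 -0.1832  0.1228] rot [180.  -0.  50.] F [ 0.5 -0.7  0.4] w 0.0871
local -1.6 0.1 0.8
```

>>> {"name": "arm_command", "arguments": {"series": "-1.5 0 0 0 110;0 0 0 0 140;0 0 0 0 170;0 0 0 0 255;0 0 0 0 255;0 0 0 0 255;0 0 0 0 255;0 0 0 0 255;0 0 0 0 255;0 0 0 0 255"}}

```text
time_s: 4.2
tool_pos: [0.5933, -0.1836, 0.1224]
tool_rot: [-179.8, 0.1, 50.1]
force: [-3.1, 0.8, 3.2]
grip_width: 0.0365
grasp_force: 45.1
```

>>> {"name": "arm_command", "arguments": {"series": "-1.55 0.36 -2.55 0 255;-1.55 0.36 -2.55 0 255;-1.55 0.36 -2.55 0 255;-1.55 0.36 -2.55 0 255;-1.55 0.36 -2.55 0 255;-1.55 0.36 -2.55 0 255;0 0 0 0 255;0 0 0 0 255"}}

```text
time_s: 4.87
tool_pos: [0.5892, -0.1905, 0.1361]
tool_rot: [-179.7, -0.0, 50.1]
force: [1.6, 5.5, -11.7]
grip_width: 0.0363
grasp_force: 44.5
```

>>> {"name": "arm_command", "arguments": {"series": "-1.1 0.25 -1.8 0 255;0 0 0 0 255;0 0 0 -0.05 255;0 0 0 -0.05 255;0 0 0 -0.05 255;0 0 0 -0.05 255;0 0 0 -0.05 255;0 0 0 -0.05 255;0 0 0 0 255;0 0 0 0 255"}}

```text
time_s: 5.7
tool_pos: [0.5913, -0.1931, 0.139]
tool_rot: [179.8, -0.1, 67.2]
force: [3.5, 4.6, -11.2]
grip_width: 0.0344
grasp_force: 44.4
```

>>> {"name": "arm_command", "arguments": {"series": "0 0 0 -0.05 255;0 0 0 -0.05 255;0 0 0 -0.05 255;0 0 0 -0.05 255;0 0 0 -0.05 255;0 0 0 -0.05 255;0 0 0 -0.05 255;0 0 0 0 255;0 0 0 0 255"}}

```text
time_s: 6.45
tool_pos: [0.5948, -0.1941, 0.1408]
tool_rot: [179.3, -0.0, 87.1]
force: [8.5, 4.1, -11.5]
grip_width: 0.0376
grasp_force: 47.1
```

Run:
```python
from h import *
go(loc(p,.162,247.5,.122)); print(telemetry.get_obs()['wrist_torque'])
```

```text
t 6.45 pos [ 0.5948 -0.1941  0.1408] rot [179.3  -0.   87.1] F [  8.5   4.1 -11.5] w 0.0376
local 9.6 -0.6 18.8
[ 0.56856743 -3.43054601 -0.91757928]
```

>>> {"name": "arm_command", "arguments": {"series": "0.6 0.25 1 0 255;0.6 0.25 1 0 255;0.5 0.25 1 0 255;0 0 0 0 255;0 0 0 0 255"}}

```text
time_s: 6.87
tool_pos: [0.5949, -0.194, 0.1403]
tool_rot: [179.4, 0.2, 87.1]
force: [5.3, 1.1, 5.7]
grip_width: 0.0376
grasp_force: 47.6
```

The ledge now carries the collar (Fz flipped sign without the collar descending), so it's parked. Release and rise.

>>> {"name": "arm_command", "arguments": {"series": "0 0 0 0 150;0 0 0 0 0;0 0 0 0 0;0 0 0 0 0;0 0 0 0 0;0 0 -6 0 0;0 0 -12 0 0;0 0 -16 0 0;0 0 -16 0 0;0 0 -16 0 0;0 0 -16 0 0;0 0 -16 0 0;0 0 0 0 0;0 0 0 0 0"}}

```text
time_s: 8.03
tool_pos: [0.591, -0.1922, 0.236]
tool_rot: [179.9, 0.1, 87.3]
force: [-0.3, 0.4, -0.6]
grip_width: 0.0872
grasp_force: 0.0
```

Run:
```python
from h import *
go(loc(p,.175,110+np.degrees(.46),.24))
for n,o in(("scene",(190,150)),("top",(330,100))):
    a=cams.read_camera(n)[o[1]:o[1]+130,o[0]:o[0]+130]
    cv2.imwrite(f"pics/{n}2.png",cv2.convertScaleAbs(cv2.resize(a,None,fx=4,fy=4,interpolation=2),alpha=1.6))
a=np.hstack([cv2.imread(f"pics/{n}2.png") for n in("scene","top")]);cv2.imwrite("pics/b2.png",cv2.resize(a,(800,400)))
```

```text
t 8.0333 pos [ 0.591  -0.1922  0.236 ] rot [1.799e+02 1.000e-01 8.730e+01] F [-0.3  0.4 -0.6] w 0.0872
local 280.1 -53.4 -4.0
```

View pics/b2.png

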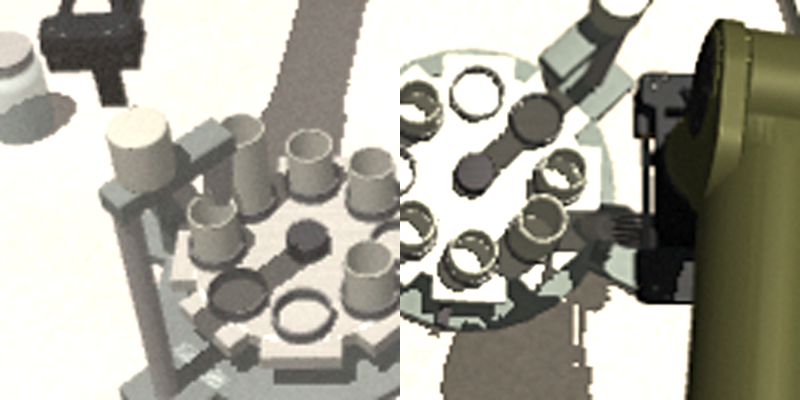

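Run:
```python
from h import *
print(telemetry.get_obs()['qpos'].round(1))
```

```text
[ 39.7  16.9 -29.8  85.8   8.4  79.6   6.7]
```

>>> {"name": "arm_command", "arguments": {"series": "0 -18 0 0 0;0 -18 0 0 0;0 -17.4 0 0 0;20 0 0 0 0;20 0 0 0 0;20 0 0 0 0;20 0 0 0 0;20 0 0 0 0;20 0 0 0 0;20 0 0 0 0;20 0 0 0 0;20 0 0 0 0;20 0 0 0 0;20 0 0 0 0;20 0 0 0 0;20 0 0 0 0;20 0 0 0 0;0 0 0 0 0;0 0 0 0 0"}}

```text
time_s: 9.72
tool_pos: [0.5497, 0.0913, 0.2335]
tool_rot: [-179.9, 0.0, 87.4]
force: [1.1, -1.3, 0.8]
grip_width: 0.0869
grasp_force: 0.0
```

>>> {"name": "arm_command", "arguments": {"series": "0 0 0 -0.11 0;0 0 0 -0.11 0;0 0 0 -0.11 0;0 0 0 -0.11 0;0 0 0 -0.11 0;0 0 0 -0.11 0;0 0 0 -0.11 0;0 0 0 0 0;0 0 0 0 0"}}

```text
time_s: 10.47
tool_pos: [0.5505, 0.0885, 0.234]
tool_rot: [-179.9, -0.0, 131.1]
force: [0.1, -0.5, -0.7]
grip_width: 0.0869
grasp_force: 0.0
```

Run:
```python
from h import *
print(telemetry.get_obs()['qpos'].round(1))
go(loc(p,.175,110+np.degrees(.46),.126))
a=cams.read_camera("top")[120:260,240:390];b=cams.read_camera("scene")[110:250,270:420]
cv2.imwrite("pics/b3.png",cv2.convertScaleAbs(cv2.resize(np.hstack([b,a]),None,fx=2.6,fy=2.6,interpolation=2),alpha=1.5))
```

```text
[ 28.7  10.9 -45.6  94.2   8.   78.3  23.1]
t 10.4667 pos [0.5505 0.0885 0.234 ] rot [-179.9   -0.   131.1] F [ 0.1 -0.5 -0.7] w 0.0869
local 0.8 1.5 108.0
```

View pics/b3.png

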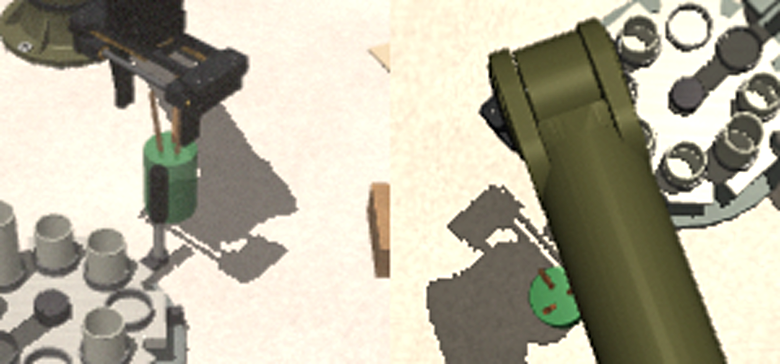

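The gripper straddles the lever handle (left panel (158,195)), and the brush jar is behind it with clearance. Descend and grip.

>>> {"name": "arm_command", "arguments": {"series": "0.8 1.5 12 0 0;0 0 14 0 0;0 0 14 0 0;0 0 14 0 0;0 0 14 0 0;0 0 14 0 0;0 0 12 0 0;0 0 8 0 0;0 0 6 0 0;0 0 0 0 80;0 0 0 0 150;0 0 0 0 255;0 0 0 0 255;0 0 0 0 255;0 0 0 0 255;0 0 0 0 255", "squeeze": 20}}

```text
time_s: 11.9
tool_pos: [0.5514, 0.0916, 0.1269]
tool_rot: [180.0, 0.0, 131.4]
force: [0.3, -0.4, 0.1]
grip_width: 0.0485
grasp_force: 0.0
```

Run:
```python
from h import *
go(loc(p,.175,110+np.degrees(.46),.126))
o=telemetry.get_obs()['tool_pos'];print(np.hypot(*(o[:2]-p[:2])),np.degrees(np.arctan2(o[1]-p[1],o[0]-p[0])-p[2]),telemetry.get_obs()['grasp_force'])
```

```text
t 11.9 pos [0.5514 0.0916 0.1269] rot [180.    0.  131.4] F [ 0.3 -0.4  0.1] w 0.0485
local -0.9 -1.3 0.9
0.17587917965941607 135.94106834995907 0.0
```

>>> {"name": "arm_command", "arguments": {"series": "0 0 0 0 255;0 0 0 0 255;0 0 0 0 255;0 0 0 0 255;0 0 0 0 255;0 0 0 0 255;0 0 0 0 255"}}

```text
time_s: 12.48
tool_pos: [0.5511, 0.0916, 0.1266]
tool_rot: [-180.0, -0.0, 131.4]
force: [-1.1, -0.5, 0.3]
grip_width: 0.0215
grasp_force: 20.0
```

>>> {"name": "arm_command", "arguments": {"series": "-0.45 12.6 0 0.072 255;-0.45 12.6 0 0.072 255;-0.45 12.6 0 0.072 255;-0.45 12.6 0 0.072 255;-0.45 12.6 0 0.072 255;-0.45 12.6 0 0.072 255;0 0 0 0 255;0 0 0 0 255"}}

```text
time_s: 13.15
tool_pos: [0.617, 0.1286, 0.1266]
tool_rot: [180.0, -0.0, 106.7]
force: [0.2, 1.2, 1.0]
grip_width: 0.0213
grasp_force: 20.0
```

```bash
cat > lv.py <<'E'
from h import *
s=telemetry.get_obs();o=s['tool_pos'];b=np.arctan2(o[1]-p[1],o[0]-p[0])-p[2]
print('t',s['time_s'],'r',np.hypot(*(o[:2]-p[:2])).round(4),'lever',round(b-np.radians(110),3),'yaw rel',round(s['tool_rot'][2]-np.degrees(b+p[2]),1),'z',o[2].round(4),'F',s['force'].round(1),'w',s['grip_width'],s['qpos'].round(0))
E
python3 lv.py
```

```text
t 13.15 r 0.1762 lever 0.021 yaw rel -0.1 z 0.1266 F [0.2 1.2 1. ] w 0.02131919527960035 [ 17.  24. -39.  92.  16.  70.  -9.]
```

Push gently to find the back stop.

>>> {"name": "arm_command", "arguments": {"series": "0 2 0 0 255;0 2 0 0 255;0 2 0 0 255;0 0 0 0 255;0 0 0 0 255"}}

```text
time_s: 13.57
tool_pos: [0.6213, 0.13, 0.1266]
tool_rot: [-179.9, -0.0, 106.7]
force: [-5.9, 0.5, 4.1]
grip_width: 0.0216
grasp_force: 20.0
```

```bash
python3 lv.py
```

```text
t 13.5667 r 0.1763 lever -0.004 yaw rel 1.3 z 0.1266 F [-5.9  0.5  4.1] w 0.02157244681259068 [ 16.  25. -39.  91.  16.  70.  -9.]
```

Back stop is found at 0, which matches the model. Full forward stroke next.

>>> {"name": "arm_command", "arguments": {"series": "-0.34 -10.9 0 -0.062 255;-0.34 -10.9 0 -0.062 255;-0.34 -10.9 0 -0.062 255;-0.34 -10.9 0 -0.062 255;-0.34 -10.9 0 -0.062 255;-0.34 -10.9 0 -0.062 255;-0.34 -10.9 0 -0.062 255;-0.34 -10.9 0 -0.062 255;-0.34 -10.9 0 -0.062 255;-0.34 -10.9 0 -0.062 255;-0.34 -10.9 0 -0.062 255;-0.34 -10.9 0 -0.062 255;-0.34 -10.9 0 -0.062 255;-0.34 -10.9 0 -0.062 255;0 0 0 0 255;0 0 0 0 255"}}

```text
time_s: 14.9
tool_pos: [0.5084, 0.0338, 0.1264]
tool_rot: [-179.9, -0.4, 156.5]
force: [-11.2, 5.4, 8.7]
grip_width: 0.0215
grasp_force: 20.0
```

```bash
python3 lv.py
```

```text
t 14.9 r 0.1758 lever 0.865 yaw rel 1.3 z 0.1264 F [-11.2   5.4   8.7] w 0.021523220087714682 [ 38.  10. -48. 108.   8.  66.  53.]
```

>>> {"name": "arm_command", "arguments": {"series": "2 -2 0 0 255;0 -2 0 0 255;0 -1.5 0 0 255;0 0 0 0 255;0 0 0 0 255"}}

```text
time_s: 15.32
tool_pos: [0.5083, 0.0336, 0.1265]
tool_rot: [179.5, -0.0, 156.6]
force: [2.1, 12.7, -4.6]
grip_width: 0.0217
grasp_force: 20.0
```

```bash
python3 lv.py
```

```text
t 15.3167 r 0.1758 lever 0.866 yaw rel 1.4 z 0.1265 F [ 2.1 12.7 -4.6] w 0.021744371750082512 [ 39.   9. -48. 109.   7.  65.  54.]
```

Firm at the forward stop. Return stroke.

>>> {"name": "arm_command", "arguments": {"series": "-0.1 11.3 0 0.062 255;-0.1 11.3 0 0.062 255;-0.3 11.3 0 0.062 255;-0.3 11.3 0 0.062 255;-0.3 11.3 0 0.062 255;-0.3 11.3 0 0.062 255;-0.3 11.3 0 0.062 255;-0.3 11.3 0 0.062 255;-0.3 11.3 0 0.062 255;-0.3 11.3 0 0.062 255;-0.3 11.3 0 0.062 255;-0.3 11.3 0 0.062 255;-0.3 11.3 0 0.062 255;-0.3 10.5 0 0.062 255;0 0 0 0 255;0 0 0 0 255"}}

```text
time_s: 16.65
tool_pos: [0.6214, 0.1295, 0.1265]
tool_rot: [180.0, 0.0, 106.7]
force: [-1.5, 0.2, 0.1]
grip_width: 0.0213
grasp_force: 20.0
```

```bash
python3 lv.py
python3 - <<'E'
from h import *
a=cams.read_camera("top")[100:220,290:430];b=cams.read_camera("scene")[160:280,210:350]
cv2.imwrite("pics/b4.png",cv2.convertScaleAbs(cv2.resize(np.hstack([b,a]),None,fx=2.8,fy=2.8,interpolation=2),alpha=1.5))
E
```

```text
t 16.65 r 0.1758 lever -0.004 yaw rel 1.3 z 0.1265 F [-1.5  0.2  0.1] w 0.02130702449800903 [ 17.  25. -40.  91.  17.  70.  -9.]
```

View pics/b4.png

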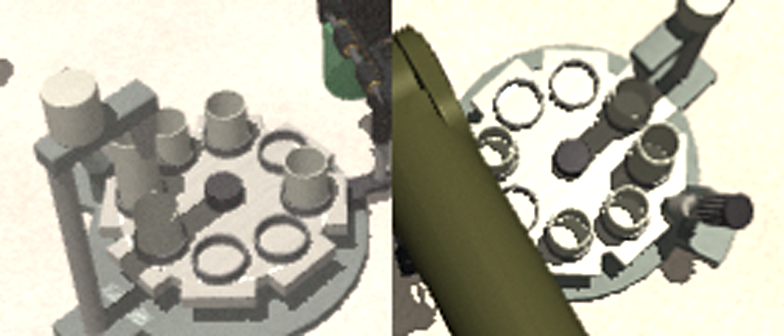

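The disc advanced one cup: the tall pot is now at (657,148) in the right panel, one short of the spout, and a short pot is under the nozzle. One more stroke.

>>> {"name": "arm_command", "arguments": {"series": "-0.1 -10.9 0 -0.062 255;-0.2 -10.9 0 -0.062 255;-0.3 -10.9 0 -0.062 255;-0.3 -10.9 0 -0.062 255;-0.3 -10.9 0 -0.062 255;-0.3 -10.9 0 -0.062 255;-0.3 -10.9 0 -0.062 255;-0.3 -10.9 0 -0.062 255;-0.3 -10.9 0 -0.062 255;-0.3 -10.9 0 -0.062 255;-0.3 -10.9 0 -0.062 255;-0.3 -10.9 0 -0.062 255;-0.3 -10.9 0 -0.062 255;-0.3 -10.9 0 -0.062 255;1 -2 0 0 255;0 -2 0 0 255;0 -1.5 0 0 255;0 0 0 0 255;0 0 0 0 255"}}

```text
time_s: 18.33
tool_pos: [0.5087, 0.0335, 0.1265]
tool_rot: [179.4, 0.2, 156.6]
force: [8.4, 13.0, -9.3]
grip_width: 0.0215
grasp_force: 20.1
```

```bash
python3 lv.py
```

```text
t 18.3333 r 0.1754 lever 0.866 yaw rel 1.4 z 0.1265 F [ 8.4 13.  -9.3] w 0.021502980186680485 [ 39.   9. -49. 109.   7.  65.  54.]
```

>>> {"name": "arm_command", "arguments": {"series": "-1 3 0 0 255;0 1 0 0 255;0 0 0 0 100;0 0 0 0 0;0 0 0 0 0;0 0 0 0 0;0 0 0 0 0;0 0 0 0 0;0 0 -6 0 0;0 0 -12 0 0;0 0 -18 0 0;0 0 -18 0 0;0 0 -18 0 0;0 0 -18 0 0;0 0 -18 0 0;0 0 0 0 0;0 0 0 0 0"}}

```text
time_s: 19.75
tool_pos: [0.5101, 0.031, 0.2363]
tool_rot: [180.0, 0.2, 156.4]
force: [0.8, -0.3, -1.0]
grip_width: 0.087
grasp_force: 0.0
```

>>> {"name": "arm_command", "arguments": {"series": "0 0 0 0.12 0;0 0 0 0.12 0;0 0 0 0.12 0;0 0 0 0.12 0;0 0 0 0.12 0;0 0 0 0.12 0;0 0 0 0.12 0;0 0 0 0.12 0;0 0 0 0.12 0;0 0 0 0.12 0;0 0 0 0 0;0 0 0 0 0"}}

```text
time_s: 20.75
tool_pos: [0.5087, 0.0309, 0.234]
tool_rot: [-179.9, 0.0, 87.8]
force: [-0.1, -0.6, 0.1]
grip_width: 0.0874
grasp_force: 0.0
```

Run:
```python
from h import *
c=loc(p,.162,247.5,.141);a=np.array([np.sin(np.radians(32))*np.cos(np.radians(243.1)),np.sin(np.radians(32))*np.sin(np.radians(243.1)),np.cos(np.radians(32))])
t=c+.015*a-[0,0,.019];print(t);go(t)
```

```text
[ 0.59110927 -0.19155991  0.13472072]
t 20.75 pos [0.5087 0.0309 0.234 ] rot [-179.9    0.    87.8] F [-0.1 -0.6  0.1] w 0.0874
local -219.1 90.9 99.3
```

>>> {"name": "arm_command", "arguments": {"series": "-20 0 0 0 0;-20 0 0 0 0;-20 0 0 0 0;-20 0 0 0 0;-20 0 0 0 0;-20 0 0 0 0;-20 0 0 0 0;-20 10 0 0 0;-20 15 0 0 0;-20 15 0 0 0;-19 17 0 0 0;0 17 0 0 0;0 17 0 0 0;0 0 0 0 0;0 0 0 0 0"}}

```text
time_s: 22.0
tool_pos: [0.5908, -0.1912, 0.2337]
tool_rot: [-179.9, -0.1, 87.8]
force: [-1.2, 0.3, 0.2]
grip_width: 0.087
grasp_force: 0.0
```

Run:
```python
from h import *
go([.592,-.192,.1365])
```

```text
t 22.0 pos [ 0.5908 -0.1912  0.2337] rot [-1.799e+02 -1.000e-01  8.780e+01] F [-1.2  0.3  0.2] w 0.087
local -0.8 1.2 97.2
```

>>> {"name": "arm_command", "arguments": {"series": "-0.8 1.2 13 0 0;0 0 14 0 0;0 0 14 0 0;0 0 14 0 0;0 0 14 0 0;0 0 12 0 0;0 0 8 0 0;0 0 5 0 0;0 0 3 0 0;0 0 0 0 100;0 0 0 0 150;0 0 0 0 255;0 0 0 0 255;0 0 0 0 255;0 0 0 0 255;0 0 0 0 255;0 0 0 0 255;0 0 0 0 255", "squeeze": 45}}

```text
time_s: 23.5
tool_pos: [0.5914, -0.1927, 0.1379]
tool_rot: [-179.9, 0.0, 87.5]
force: [-4.3, 0.2, 2.4]
grip_width: 0.0397
grasp_force: 42.3
```

Run:
```python
from h import *
go([.592,-.192,.1365])
```

```text
t 23.5 pos [ 0.5914 -0.1927  0.1379] rot [-179.9    0.    87.5] F [-4.3  0.2  2.4] w 0.0397
local 0.8 0.5 1.4
```

>>> {"name": "arm_command", "arguments": {"series": "-1 -0.4 -1.7 0 255;-1 -0.4 -1.7 0 255;0 0 0 0 255;0 0 0 0 255"}}

```text
time_s: 23.83
tool_pos: [0.592, -0.1929, 0.1394]
tool_rot: [179.9, -0.2, 87.6]
force: [4.4, 2.9, -11.6]
grip_width: 0.0393
grasp_force: 42.7
```

>>> {"name": "arm_command", "arguments": {"series": "-0.7 -0.3 -1.3 0 255;0 0 0 0 255;0 0 0 0.05 255;0 0 0 0.05 255;0 0 0 0.05 255;0 0 0 0.05 255;0 0 0 0.05 255;0 0 0 0.05 255;0 0 0 0.05 255;0 0 0 0 255;0 0 0 0 255"}}

```text
time_s: 24.75
tool_pos: [0.5892, -0.1942, 0.1404]
tool_rot: [-179.7, -0.0, 67.7]
force: [-0.7, 2.8, -10.8]
grip_width: 0.0347
grasp_force: 45.1
```

>>> {"name": "arm_command", "arguments": {"series": "0 0 0 0.05 255;0 0 0 0.05 255;0 0 0 0.05 255;0 0 0 0.05 255;0 0 0 0.05 255;0 0 0 0.05 255;0 0 0 0.05 255;0 0 0 0 255;0 0 0 0 255"}}

```text
time_s: 25.5
tool_pos: [0.586, -0.1906, 0.1386]
tool_rot: [-179.2, 0.2, 47.9]
force: [-4.5, 6.0, -11.3]
grip_width: 0.0352
grasp_force: 46.9
```

Run:
```python
from h import *
go([.592,-.192,.1365]);print(telemetry.get_obs()['wrist_torque'])
```

```text
t 25.5 pos [ 0.586  -0.1906  0.1386] rot [-179.2    0.2   47.9] F [ -4.5   6.  -11.3] w 0.0352
local 3.0 5.4 2.1
[2.28714025 2.18830082 0.89113521]
```

Now lower along the stem and see whether it drops past the ledge.

>>> {"name": "arm_command", "arguments": {"series": "1 -0.3 1.7 0 255;1 -0.3 1.7 0 255;1 -0.3 1.7 0 255;0 0 0 0 255;0 0 0 0 255"}}

```text
time_s: 25.92
tool_pos: [0.5874, -0.1879, 0.1337]
tool_rot: [-179.2, 0.2, 47.9]
force: [-4.7, 5.3, -8.9]
grip_width: 0.0351
grasp_force: 46.9
```

Past the ledge with the spring still pulling down. I continue home.

>>> {"name": "arm_command", "arguments": {"series": "1 -0.3 1.7 0 255;1 -0.3 1.7 0 255;1 -0.3 1.7 0 255;1 -0.3 1.7 0 255;1 -0.3 1.7 0 255;1 -0.3 1.7 0 255;0 0 0 0 255;0 0 0 0 255"}}

```text
time_s: 26.58
tool_pos: [0.5894, -0.1872, 0.1284]
tool_rot: [-179.5, 0.5, 47.7]
force: [-15.7, 0.3, 11.5]
grip_width: 0.0354
grasp_force: 47.8
```

It stopped about 4 mm short under side load from my tilted grip. I release so the spring can seat it, then look.

>>> {"name": "arm_command", "arguments": {"series": "0 0 0 0 200;0 0 0 0 0;0 0 0 0 0;0 0 0 0 0;0 0 0 0 0;0 0 0 0 0;0 0 -8 0 0;0 0 -16 0 0;0 0 -18 0 0;0 0 -18 0 0;0 0 -18 0 0;0 0 -18 0 0;-20 0 0 0 0;-20 0 0 0 0;-20 0 0 0 0;-20 0 0 0 0;-20 0 0 0 0;-20 0 0 0 0;0 0 0 0 0;0 0 0 0 0"}}

```text
time_s: 28.25
tool_pos: [0.5135, -0.2765, 0.2238]
tool_rot: [179.9, 0.0, 47.3]
force: [1.3, 0.6, 0.2]
grip_width: 0.0868
grasp_force: 0.0
```

Run:
```python
from h import *
go([.592,-.192,.1365])
a=cams.read_camera("top");b=cams.read_camera("scene")
cv2.imwrite("pics/t5f.png",a);cv2.imwrite("pics/s5f.png",b)
A=np.hstack([cv2.imread("pics/top0.png")[130:200,350:420],a[130:200,350:420]]);B=np.hstack([b[150:230,200:300],b[220:300,200:300]])
A=cv2.resize(A,(800,400),interpolation=2)
B=cv2.resize(np.hstack([cv2.imread("pics/scene0.png")[170:225,210:320],b[170:225,210:320]]),(800,200),interpolation=2)
cv2.imwrite("pics/b5.png",cv2.convertScaleAbs(np.vstack([A,B]),alpha=1.5))
```

```text
t 28.25 pos [ 0.5135 -0.2765  0.2238] rot [179.9   0.   47.3] F [1.3 0.6 0.2] w 0.0868
local 115.3 0.4 87.3
```

View pics/b5.png

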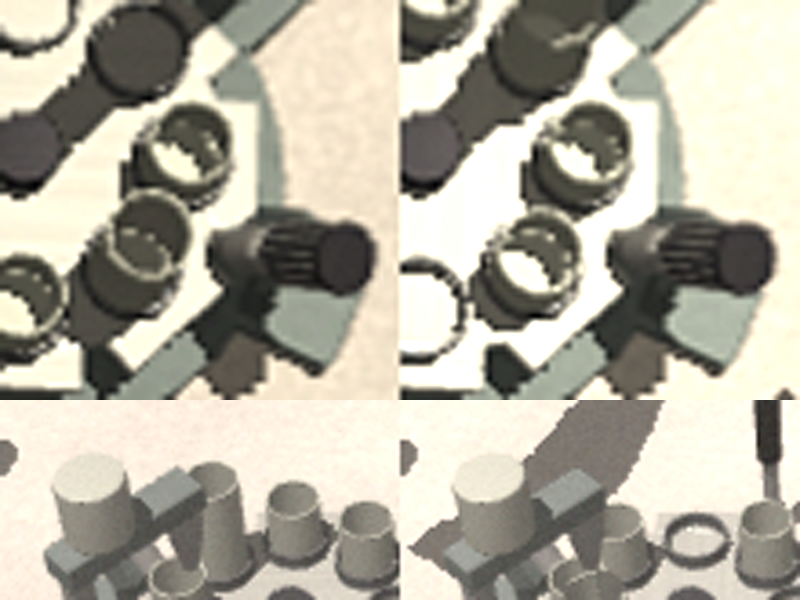

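Left/right (before/after), the collar cap sits at (348,258) vs (749,258), which looks home, and the tall pot is under the nozzle. I check the sub-pixel shift, against the parked pictures as a reference.

Run:
```python
from h import *
A=cv2.imread("pics/top0.png",0);B=cv2.imread("pics/t5f.png",0)
def sub(A,B,y0,y1,x0,x1,m=5):
    A=cv2.resize(A[y0-m:y1+m,x0-m:x1+m],None,fx=8,fy=8,interpolation=2);B=cv2.resize(B[y0:y1,x0:x1],None,fx=8,fy=8,interpolation=2)
    r=cv2.matchTemplate(A,B,cv2.TM_CCOEFF_NORMED);_,v,_,l=cv2.minMaxLoc(r);return v,m-l[0]/8,m-l[1]/8
print("collar",sub(A,B,168,184,395,420)); print("ref column",sub(A,B,110,125,375,400))
print("collar cap",sub(A,B,168,182,404,418))
c=loc(p,.162,247.5,.141);a=np.array([-.2397,-.4726,.848])
for s in(.022,.027,.037): print(s,proj("top",c+a*s)[0])
```

```text
collar (0.9926656484603882, 0.0, 0.0)
ref column (0.9864178895950317, -0.125, 0.125)
collar cap (0.9943186640739441, 0.0, 0.0)
0.022 [409.91820724 174.93306228]
0.027 [411.03159967 175.04569701]
0.037 [413.27958255 175.27322088]
```

```bash
python3 -c "
from cell import env
print(env.sign_off())"
```

```text
the job is handed in; nothing more can be done
None
```

The job is handed in: the tall pot is under the spout after two full lever strokes, the collar is turned back with its pin fully home (its camera image matches the starting one), and the arm is clear of everything, at about 28 s of the 72 s allowed.

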